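Flip the specimen station's marker to red

TASK

The amber specimen jar is spoken for, so its marker has to show red: at the station where the amber jar stands, push the hinged paddle right over its pivot until it lies flat on the other side with its red face up. Push it gently, do not grip it. Leave the other station's paddle on green, and leave the jars and everything else standing where they are.

Things in the scene. Friction and masses are not known exactly. Their poses are not given: they have to be found in the camera images.
- flag_a (a joint): angle of the AMBER jar's flip paddle (the one to flip). 0 = level on the station's +y side, green face up; pi/2 = straight up; pi = level on the -y side, red face up; stops at 0 and pi. A friction hinge (about 0.03 N m): the paddle stays at whatever angle it is left and does not fall by itself. It starts 0 to 0.25 rad.
- pivot_a (a point): fixed point in the middle of that paddle's hinge shaft, 85 mm above the table; axes: x along the shaft, y towards the side where the paddle lies at joint 0, z up. The paddle is one flat board: a coloured blade, 56 mm wide, 7 mm thick, reaching 68 mm from the shaft, and opposite it a short black tail; pressing the tail down raises the blade.
- station_a: fixed station of the amber jar: base plate 190 (x) x 170 (y) x 10 mm, origin under its centre. The shaft lies at x = +45 mm, between two posts 8 mm thick and 22 mm deep (y), 35 mm either side of pivot_a, tops 94 mm above the table. Rest pins 8 mm across, tops 80 mm up, stand at y = +-50 mm, 18 mm either side of pivot_a in x.
- edge_a (a point): middle of the outer edge of the amber jar's paddle blade, 68 mm from the shaft, moving with the paddle (y points outwards from the shaft, z out of the green face)
- tail_a (a point): middle of the end of the paddle's black tail, 30 mm from the shaft opposite the blade (tail 50 mm wide, 6 mm thick), moving with the paddle (axes as edge_a)
- flag_b (a joint): angle of the other paddle, beside the white jar: same build and meaning; it stays on green (near 0)
- pivot_b (a point): middle of the hinge shaft of the white jar's station, same build and axes as pivot_a
- jar_a_mid (a point): centre of the amber specimen jar with an orange cap, 48 mm across, 68 mm high, standing loose on its station's base plate, 100 mm from the hinge shaft on the robot's side (-x of the station)
- jar_b_mid (a point): centre of the white specimen jar with a blue cap, same size, likewise on the other station
- antiseptic_mid (a point): centre of an orange bottle with a black cap, 66 mm across, 170 mm high, standing loose
- saline_mid (a point): centre of a clear bottle with a white cap, 60 mm across, 160 mm high, standing loose
- dish_mid (a point): centre of a steel bowl, 110 mm across, 40 mm high
- tape_mid (a point): centre of a lying roll of off-white tape, 64 mm across, 22 mm high
Things that resemble listed ones, but are neither listed nor needed, are in the scene too. Leave any yellow look-alike of the part that bears jar_b_mid alone.

How it is judged:
By the outcome, as a careful person would: the job done as asked, in the order asked, and still so for the second after the job is handed in, with the robot touching nothing.
It also fails if it takes over 51 s, if anything falls off the work surface, if the arm or the gripper's body presses on something with over 40 N, if the wrist force passes 120 N, or if a joint passes its speed limit or range.

ROBOT

A 7-joint arm with a two-finger parallel gripper is mounted at the origin on the work surface. World frame = base frame: x ahead of the robot, y to its left, z up, the work surface at z = 0. Lengths are in m, angles in rad, forces in N, time in s.
With the tool pointing down it reaches from about 0.4 to 0.9 m from the base axis. Payload 5.6 kg.
Tool frame: the origin (TCP) lies midway between the tips of the shut fingers; the grasp point (between the pads) lies 19 mm behind it; y points along the fingers, z is the direction in which the jaws open and shut, and the axes are right-handed (so a half turn about y gives the same grasp; the last joint's range is limited). The gripper opens to 92 mm and grips with 3 to 60 N. Pads are 20 mm wide; open, the fingers measure 128 mm over their backs; the gripper's body (75 mm by 189 mm) begins 69 mm behind the grasp point.
Start: joints at [1.163, 0.468, -0.012, 1.603, 0.006, 1.071, -0.056], TCP at [0.232, -0.607, 0.215] pointing down, gripper open.
Joint ranges: [-2.53, 2.53], [-0.31, 2.02], [-1.57, 1.55], [0.28, 2.44], [-1.29, 4.43], [0.15, 1.84], [-2.92, 2.92]. Speed limits (rad/s): [2.57, 2.57, 3.14, 3.14, 3.14, 3.14, 3.14].

INTERFACE

Orientations are given as a 3x3 rotation matrix whose columns are the frame's x, y, z axes.
In Python, from station import env, effector, solver, viewer, workorder, search_frame, tip_of gives the robot as it stands. Calls block until the motion is done:
- env.reach(position, orientation): joint-space move of the TCP to a pose.
- env.movel(position, frame=None, rate=0.15): straight line of the TCP; frame=None keeps the orientation; rate is the mean speed in m/s.
- env.goto_joints(angles): joint-space move.
- effector.release() and effector.grasp(squeeze=None): open the fingers fully, or close them until they stop; squeeze is the grip in N (None keeps the last).
- env.pause(seconds).
- solver.inverse_kinematics(position, orientation): joint angles nearest the present ones, or None.
- env.sense(): the state.
- viewer.read_camera(name): name is "scene" or "top" or "wrist"; returns (picture, depth): 480x640x3 uint8, red, green, blue; 480x640 float32, m along the optical axis (not along the pixel's ray), 0 where there is no reading.
- viewer.camera_info(name): a dict with "intrinsics" (3x3 intrinsics, pixels), "eye" and "rotation" of the camera in the world; the wrist camera has in their place "T_tool_cam" (4x4, takes a point from camera to tool coordinates, whose origin is the TCP and whose axes are the tool frame's). Camera axes: x right, y up, looking along -z (the intrinsics and any distortion apply to the point x, -y, -z); pixel columns grow to the right and rows downward; lengths in m; the calibration is good to about 2 mm. A picture is of the moment at which its call begins: read the wrist's pose just before it. camera_info takes no time and is no camera call.
A pose or a line that the arm cannot do raises env.PlanningError and nothing moves.
- workorder.finish_job(): hands the job in, once; it reports no verdict.
Trained networks look in the newest picture that a camera, given by its name, has taken for a name from the list of things; names that differ only in an ending like _2 or _b are one class to them, and where a whole thing is asked for, a point or a joint stands for the part that bears it (a point fixed in the world has none). Each returns a list of dicts, best first, with "score" (0 to 1); they miss things now and then, are a little off and sometimes report something else, mostly with a low value. They report only what shows in the picture. A call takes as long as a camera call. They do not tell look-alikes from the thing itself.
- search_frame(camera, name): "at" ([x, y, z] in m, in world coordinates, good to about 4 mm: the middle of the surface that is visible of it).
- tip_of(camera, name): "at" ([x, y, z] in m, in world coordinates, good to about 4 mm: a listed point, or the origin of a listed thing).
The state is a dict: "t": time; "joint_positions": joint angles; "joint_velocities": joint speeds; "tau": joint torques, N m; "ee_pos": TCP position; "tcp_rot": TCP orientation; "wrist_force": force on the tool from outside, world axes, zero at the start; "moment": the same for the moment, N m; "gripper_width": finger opening in m.
Only numpy, scipy, OpenCV 4.12 (cv2) and the standard library are available. Lean on these libraries where they do the work, as an engineer would, in place of code of your own. Each camera call takes 0.05 s, during which the arm holds its last target. There are 200 camera calls.

## Working session

There is one attempt and no reset: what is moved stays moved. The work goes in short steps, each a Python script; the robot and the scene stay as the last script left them, time stands still between calls to the robot, and variables do not carry over. Pictures are saved under pics/ and viewed, about 8 in all and at most 12, crops included, and the job is handed in when it is done.

```bash
ls; mkdir -p pics; cat > h.py <<'E'
import numpy as np, cv2
from station import env, effector, solver, viewer, workorder, search_frame, tip_of
def cam(name):
    i=viewer.camera_info(name); return i
def pix2w(name,u,v,d):
    i=cam(name);K=np.array(i["intrinsics"]);x=(u-K[0,2])/K[0,0]*d;y=(v-K[1,2])/K[1,1]*d
    return np.array(i["rotation"])@np.array([x,-y,-d])+np.array(i["eye"])
def w2pix(name,p):
    i=cam(name);K=np.array(i["intrinsics"]);c=np.array(i["rotation"]).T@(np.array(p)-np.array(i["eye"]))
    q=K@np.array([c[0],-c[1],-c[2]]);return q[:2]/q[2]
def save(img,f): cv2.imwrite("pics/"+f,cv2.cvtColor(img,cv2.COLOR_RGB2BGR))
E
python3 - <<'E'
from h import *
np.set_printoptions(precision=3,suppress=True)
for c in("top","scene"):
    im,d=viewer.read_camera(c); save(im,c+"0.png"); np.save(c+"_d.npy",d)
    print(c,{k:v for k,v in cam(c).items() if k!='x'})
    for n in("station_a","pivot_a","edge_a","tail_a","jar_a_mid"):
        for r in tip_of(c,n)[:4]: print(n,np.round(r["at"],3),round(r["score"],2),np.round(w2pix(c,r["at"])))
print(env.sense())
E
```

```text
pics
top {'intrinsics': array([[447.944,   0.   , 318.284],
       [  0.   , 447.944, 243.081],
       [  0.   ,   0.   ,   1.   ]]), 'eye': array([ 0.429, -0.008,  1.079]), 'rotation': array([[ 0.028,  0.988, -0.152],
       [-1.   ,  0.028, -0.003],
       [ 0.001,  0.152,  0.988]])}
station_a [ 0.54  -0.19  -0.002] 0.64 [394. 268.]
pivot_a [0.553 0.132 0.083] 0.64 [257. 255.]
pivot_a [ 0.584 -0.199  0.085] 0.55 [405. 245.]
edge_a [ 0.598 -0.13   0.093] 0.94 [374. 237.]
tail_a [ 0.58  -0.225  0.083] 0.59 [416. 247.]
jar_a_mid [ 0.486 -0.181  0.041] 0.84 [393. 289.]
jar_a_mid [0.751 0.082 0.024] 0.71 [285. 178.]
scene {'intrinsics': array([[433.094,   0.   , 314.093],
       [  0.   , 433.094, 234.369],
       [  0.   ,   0.   ,   1.   ]]), 'eye': array([1.097, 0.699, 0.622]), 'rotation': array([[-0.823, -0.285,  0.492],
       [ 0.569, -0.435,  0.698],
       [ 0.015,  0.854,  0.52 ]])}
pivot_a [ 0.584 -0.201  0.086] 0.92 [277. 204.]
pivot_a [0.554 0.133 0.083] 0.75 [368. 261.]
edge_a [ 0.596 -0.135  0.096] 0.67 [287. 212.]
tail_a [ 0.542 -0.448  0.082] 0.67 [249. 171.]
tail_a [ 0.578 -0.23   0.08 ] 0.53 [274. 202.]
jar_a_mid [ 0.492 -0.184  0.044] 0.93 [310. 212.]
{'t': 0.6, 'joint_positions': array([ 1.163,  0.467, -0.012,  1.603,  0.006,  1.071, -0.056]), 'joint_velocities': array([ 0.001,  0.001, -0.001,  0.   ,  0.   , -0.001,  0.   ]), 'tau': array([  0.   , -52.014,  -0.012, -24.395,  -0.057,   0.011,   0.   ]), 'ee_pos': array([ 0.232, -0.607,  0.215]), 'tcp_rot': array([[-0.934,  0.   ,  0.357],
       [-0.357, -0.   , -0.934],
       [ 0.   , -1.   ,  0.   ]]), 'wrist_force': array([-1.154, -0.184, -0.282]), 'moment': array([ 0.033,  0.002, -0.032]), 'gripper_width': 0.09150496169432161}
```

```bash
python3 - <<'E'
import cv2
a=cv2.imread("pics/top0.png"); cv2.imwrite("pics/top_c.png",cv2.resize(a[140:340,180:480],None,fx=2.66,fy=2.66,interpolation=cv2.INTER_CUBIC))
E
```

```text
(no output)
```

View pics/top0.png

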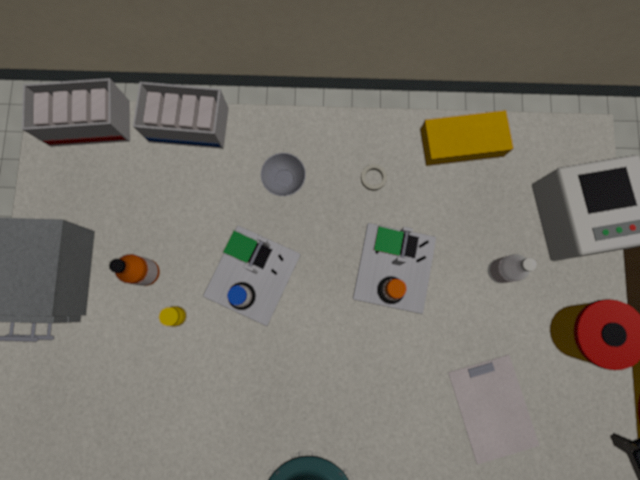

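View pics/scene0.png

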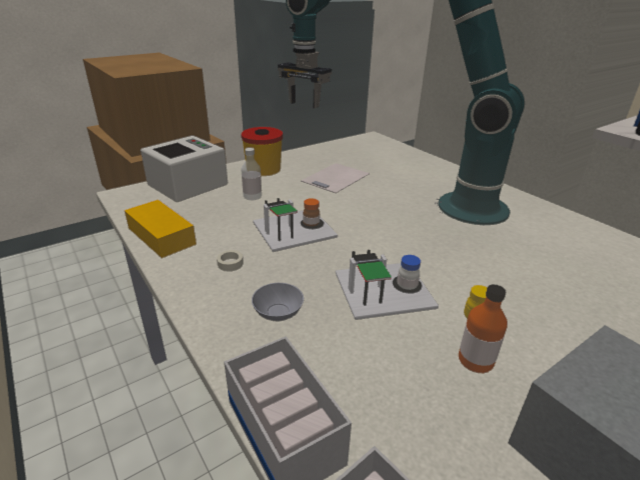

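View pics/top_c.png

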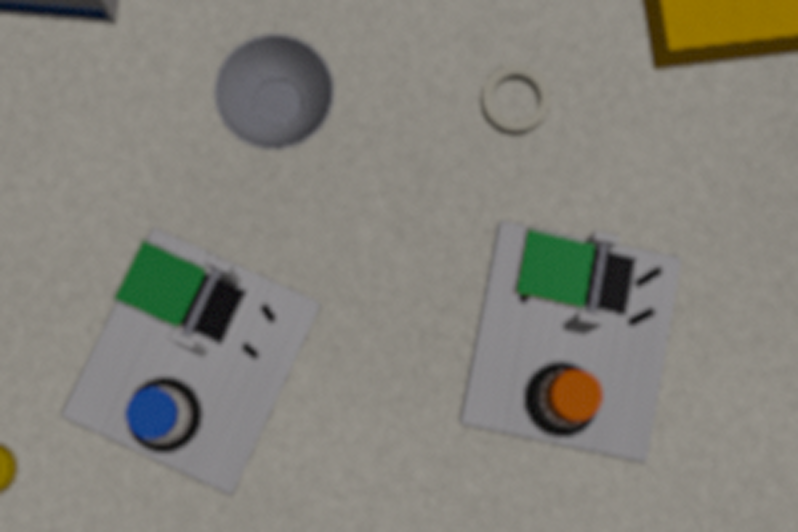

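The amber-capped jar stands at full-picture (393,289), on the right station, with its green paddle at (390,240). The blue-capped white jar at (238,296) and the yellow look-alike jar at (172,316) are not meant. The enlarged crop confirms this, with the orange cap at (575,395). Next is a closer look with the wrist camera, with the fingers shut.

```bash
cat >> h.py <<'E'
def frame(yaw):
    c,s=np.cos(yaw),np.sin(yaw); return np.array([[c,-s,0],[s,c,0],[0,0,1.]])
def tool(yaw,sgn=1):
    y=np.array([0,0,-1.]); z=sgn*frame(yaw)[:,0]; return np.column_stack([np.cross(y,z),y,z])
E
python3 - <<'E'
from h import *
np.set_printoptions(precision=3,suppress=True)
P=np.array([0.584,-0.2,0.085]); yaw=-0.185; F=frame(yaw)
effector.grasp(5)
pos=P+F@[-0.02,-0.03,0.235]
best=None
for s in(1,-1):
    q=solver.inverse_kinematics(pos,tool(yaw,s)); print(s,q)
    if q is not None:
        c=np.abs(np.array(q)-env.sense()["joint_positions"]).max()
        if best is None or c<best[0]: best=(c,s)
s=best[1]; print("sgn",s)
env.reach(pos,tool(yaw,s))
st=env.sense(); im,d=viewer.read_camera("wrist"); save(im,"w1.png"); print(st["t"],st["ee_pos"],st["gripper_width"])
for n in("pivot_a","edge_a","tail_a","jar_a_mid","station_a"):
    for r in tip_of("wrist",n)[:2]: print(n,np.array(r["at"]),round(r["score"],2), F.T@(np.array(r["at"])-P))
# blade plane from depth, top-facing green pixels
T=np.array(cam("wrist")["T_tool_cam"]);K=np.array(cam("wrist")["intrinsics"])
m=(im[...,1].astype(int)>im[...,0]+40)&(im[...,1].astype(int)>im[...,2]+40)&(d>0)
v,u=np.nonzero(cv2.erode(m.astype(np.uint8),np.ones((5,5)))); dd=d[v,u]
c=np.c_[(u-K[0,2])/K[0,0]*dd,-(v-K[1,2])/K[1,1]*dd,-dd,np.ones(len(u))]
w=(c@T.T)[:,:3]@np.array(st["tcp_rot"]).T+st["ee_pos"]
l=(w-P)@F; print(len(l))
if len(l)>50:
    print("local min/max",np.percentile(l,[1,99],axis=0)); print("slope",np.polyfit(l[:,1],l[:,2],1))
    r=cv2.minAreaRect(w[:,:2].astype(np.float32)*1000); print(r)
E
```

```text
1 [ 0.641  0.338 -0.405  1.577  0.138  1.255  0.028]
-1 [-0.565  0.6    1.357  1.652 -0.596  1.383 -2.452]
sgn 1
3.8 [ 0.558 -0.228  0.32 ] 0.0002222496148386555
pivot_a [ 0.579 -0.202  0.085] 0.63 [-0.004 -0.002 -0.   ]
edge_a [ 0.593 -0.138  0.098] 0.74 [-0.003  0.063  0.013]
tail_a [ 0.576 -0.228  0.084] 0.6 [-0.003 -0.029 -0.001]
jar_a_mid [ 0.484 -0.189  0.044] 0.97 [-0.1   -0.008 -0.041]
station_a [ 0.542 -0.193  0.001] 0.66 [-0.043 -0.001 -0.084]
3052
local min/max [[-0.025  0.011  0.005]
 [ 0.025  0.064  0.015]]
slope [0.163 0.004]
((591.0955200195312, -163.22816467285156), (54.07156753540039, 50.84918975830078), 79.52328491210938)
```

View pics/w1.png

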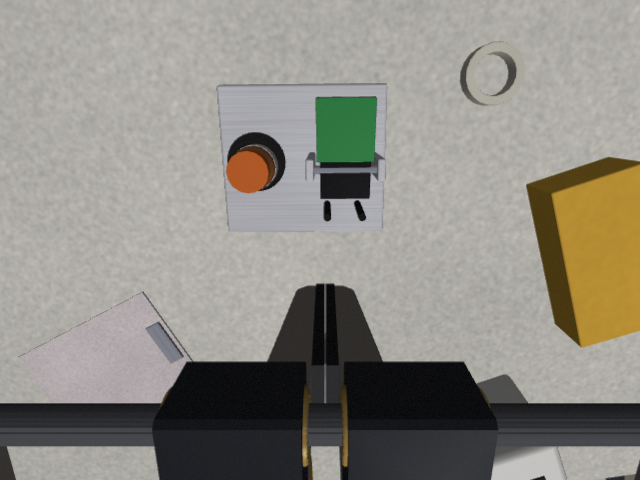

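The wrist view confirms the pose to about 3 mm: amber jar at (250,170), green blade at (346,130), tail at (345,182). The blade is about 0.16 rad up. Next I press the tail down between the posts, after checking clearance of the wrist camera.

```bash
python3 - <<'E'
from h import *
np.set_printoptions(precision=3,suppress=True)
P=np.array([0.583,-0.201,0.085]); yaw=-0.184; F=frame(yaw); R=tool(yaw)
print(cam("wrist")["T_tool_cam"])
go=lambda x,y,z,rate:env.movel(P+F@[x,y,z],R,rate)
go(0,-.022,.06,.15)
go(0,-.022,.02,.1)
for z in(.006,.0,-.005,-.010,-.014):
    go(0,-.022,z,.04); s=env.sense(); print(z,s["t"],s["wrist_force"])
    if abs(s["wrist_force"]).max()>15: break
go(0,-.022,.0,.1)
go(0,-.022,.115,.15)
im,d=viewer.read_camera("scene"); save(im[140:300,200:420].repeat(3,0).repeat(3,1),"s2.png")
for c in("scene",):
    for n in("edge_a","tail_a"):
        for r in tip_of(c,n)[:3]: print(c,n,round(r["score"],2),F.T@(np.array(r["at"])-P))
E
```

```text
[[-0.    -0.957 -0.29  -0.082]
 [-0.001  0.29  -0.957 -0.17 ]
 [ 1.    -0.    -0.001  0.001]
 [ 0.     0.     0.     1.   ]]
0.006 6.475 [ 0.656  0.127 -0.263]
0.0 6.775 [ 0.354  0.02  -0.158]
-0.005 7.05 [-0.236 -1.47   0.805]
-0.01 7.325 [ 1.251 -0.846  1.066]
-0.014 7.575 [-0.547 -0.896  0.233]
scene edge_a 0.64 [-0.     0.039  0.057]
scene tail_a 0.97 [ 0.003 -0.016 -0.026]
```

View pics/s2.png

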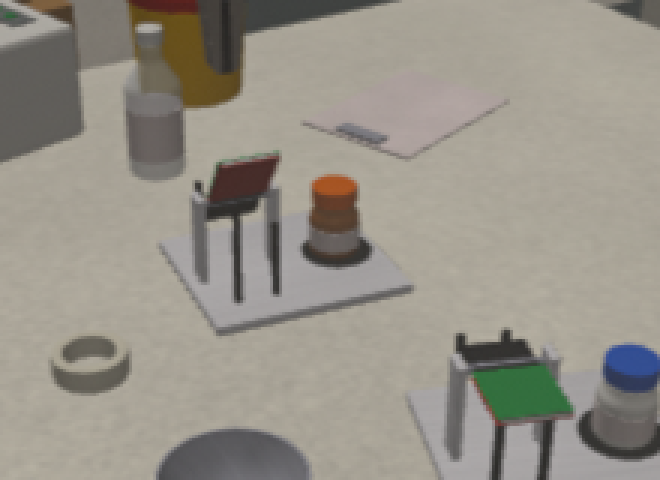

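The blade has risen to about 56°, with its red underside visible at crop (243,180), and the jar is untouched. Now I push it over from the +y side along an arc.

```bash
python3 - <<'E'
from h import *
np.set_printoptions(precision=3,suppress=True)
P=np.array([0.583,-0.201,0.085]); yaw=-0.184; F=frame(yaw); R=tool(yaw)
go=lambda y,z,rate:env.movel(P+F@[0,y,z],R,rate)
def rep(k):
    s=env.sense(); f=F.T@s["wrist_force"]; print(k,round(s["t"],2),f); return f
go(.085,.115,.15); go(.085,.042,.12)
go(.0135,.042,.05); rep(90)
for th in np.radians(range(100,180,10)):
    go(.045*np.cos(th)+.0035*np.sin(th)+.01,.045*np.sin(th)-.0035*np.cos(th),.06); f=rep(round(np.degrees(th)))
    if abs(f).max()>20: raise SystemExit
y=-.036
for z in np.arange(.009,-.003,-.001):
    go(y,z,.03); f=rep(round(z,4))
    if f[2]>6: break
E
```

```text
90 12.14 [-0.498  0.466  0.835]
100 12.43 [-0.666  0.423  0.779]
110 12.72 [-0.046  0.079  0.488]
120 13.0 [0.334 0.426 0.796]
130 13.28 [ 0.723 -0.17   0.503]
140 13.57 [-1.204  0.413  0.352]
150 13.85 [-0.522  0.08  -0.397]
160 14.13 [ 0.828  0.266 -0.149]
170 14.42 [ 0.086 -0.014 -0.242]
0.009 14.68 [ 0.017 -0.937 -0.672]
0.008 14.93 [ 0.321  0.176 -0.16 ]
0.007 15.18 [0.262 0.675 0.661]
0.006 15.43 [-0.413  0.11  -0.167]
0.005 15.68 [0.296 0.797 0.148]
0.004 15.93 [-0.525 -0.409  0.107]
0.003 16.18 [-2.421 -0.244  6.386]
```

Firm contact came at 3 mm, which matches the half thickness of the blade resting on its stop. Retreating and checking.

```bash
python3 - <<'E'
from h import *
np.set_printoptions(precision=3,suppress=True)
P=np.array([0.583,-0.201,0.085]); yaw=-0.184; F=frame(yaw); R=tool(yaw)
env.movel(P+F@[0,-.036,.08],R,.1); env.movel(P+F@[0,-.17,.2],R,.15)
st=env.sense(); print(st["t"],st["wrist_force"])
im,d=viewer.read_camera("wrist")
T=np.array(cam("wrist")["T_tool_cam"]);K=np.array(cam("wrist")["intrinsics"]); i=im.astype(int)
h=cv2.cvtColor(im,cv2.COLOR_RGB2HSV); m=((h[...,0]<5)|(h[...,0]>174))&(h[...,1]>130)&(d>0)
v,u=np.nonzero(cv2.erode(m.astype(np.uint8),np.ones((5,5)))); dd=d[v,u]
w=(np.c_[(u-K[0,2])/K[0,0]*dd,-(v-K[1,2])/K[1,1]*dd,-dd,np.ones(len(u))]@T.T)[:,:3]@st["tcp_rot"].T+st["ee_pos"]
l=(w-P)@F; k=(abs(l[:,0])<.035)&(abs(l[:,1])<.08)&(abs(l[:,2])<.03); l=l[k]; print(len(l))
if len(l)>30: print(np.percentile(l,[1,99],axis=0),np.polyfit(l[:,1],l[:,2],1))
s,_=viewer.read_camera("scene")
for n in("edge_a","jar_a_mid"):
    for r in tip_of("scene",n)[:3]: print(n,round(r["score"],2),F.T@(np.array(r["at"])-P))
save(np.hstack([cv2.resize(im,(400,300)),cv2.resize(s[140:320,200:440],(400,300),interpolation=cv2.INTER_CUBIC)]),"f3.png")
E
```

```text
18.4417 [ 0.254  0.589 -0.825]
4083
[[-0.024 -0.064  0.002]
 [ 0.027 -0.008  0.006]] [0.001 0.004]
edge_a 0.72 [ 0.002 -0.069 -0.   ]
jar_a_mid 0.87 [-0.094 -0.001 -0.041]
```

View pics/f3.png

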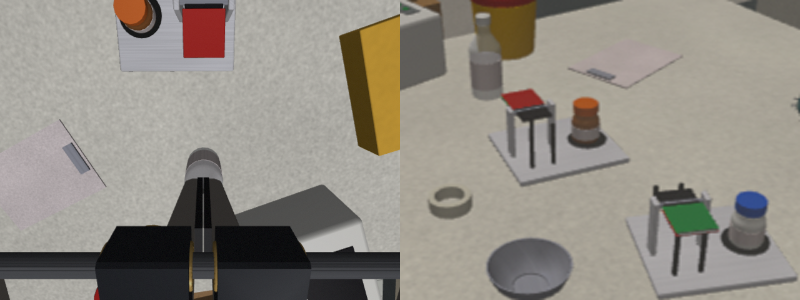

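The red blade lies flat: wrist view (204,33), fitted slope 0.001 rad. The amber jar is standing in place, the other paddle is still green at (690,218), and the arm is clear. Handing in.

```bash
python3 -c "
from h import *
print(workorder.finish_job(), env.sense()['t'])"
```

```text
the job is handed in; nothing more can be done
the job is handed in; nothing more can be done
```

The amber jar's paddle now lies flat on the other side with its red face up, and the job is handed in. With the fingers shut, I pressed the tail down, which raised the blade to about 56°. I then pushed the blade over from the +y side and pressed it lightly onto its stop, with a highest measured force of about 6 N.

- **Paddle:** after I backed off, the wrist depth reading put the red face level (slope 0.001 rad) at the expected height. The blade's outer edge was found 69 mm out on the -y side, against the expected 68 mm.
- **Everything else:** the amber jar is where it was, within measuring error. In the last picture the white jar's paddle is still green, and nothing in view looks moved; the orange bottle was out of view.
- **Time:** the robot's clock read about 18.5 s at the last check, against the 51 s limit. No check failed or disagreed.

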